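Slide the battery pack into the test dock and bar it

TASK

Load the black battery pack into the test dock: take the pot that stands in front of the dock out of the way and stand it upright elsewhere on the bench, then slide the pack along the bench without lifting it, plug first, between the rails until its plug is fully home in the socket, and swing the steel bar fully shut behind it. Do not knock over any of the pots, and leave the tape roll, the power adapter and the mouse where they are.

Things in the scene. Friction and masses are not known exactly. Their poses are not given: they have to be found in the camera images.
- pack: Loose black battery pack lying flat, about 0.45 kg: body 120 (x) x 92 (y) x 44 mm high, too wide for most grippers, so pushed along the bench. A grey block plug juts from the middle of its +x end. Origin: centre of the body's underside; rear face at x = -60 mm, front face +60, plug tip +90. Starts right of the dock, plug roughly towards it but skewed and off to one side.
- plug_tip (a point): Centre of the end face of the pack's plug, 90 mm along the pack's +x from its origin, 22 mm up. The plug is 30 mm long, 40 wide and 20 high (12 to 32 mm above the underside); its last 6 mm are 34 wide and 16 high.
- dock: Battery test dock fixed to the bench at the robot's left, mouth to the right. Its +x is the direction the pack is pushed in. Origin: on the bench, in the plane of the socket face, on the lane's centre line. Grey socket block 156 wide, 90 high, from x = 0 to +90 mm. Home, the pack's front face meets the socket face: pack origin at dock x = -60 mm, plug tip +30, rear face -120.
- socket_mouth (a point): Centre of the hole in the socket face (dock x = 0, 22 mm up): 46 mm wide, from 9 to 35 mm above the bench, 34 deep.
- funnel (a point): Centre of the dock's mouth, on the bench at dock x = -118 mm. Two aluminium rails 40 mm high, 95 mm apart, run from dock x = -90 mm to 0; from -90 out to -118 they flare to 135 mm apart as a funnel. No floor and no roof: the pack slides on the bench.
- bar (a joint): Steel bar swinging level about an upright pivot at the dock's mouth, on the side away from the robot. 0 = open stop; 1.9 = shut, at its stop, lying along dock +y across the lane, 4 mm behind the home pack. Turns clockwise from above to shut. Starts at 0 to 0.35, pointing back along the lane's far side. Light friction (0.04 N m): stays where left. A pack short of home blocks it.
- bar_hinge (a point): On the bar's pivot axis, 22 mm above the bench (dock x = -129 mm, y = -92 mm). Pivot post 18 mm thick, 45 high. The bar is 120 mm long from here, 10 mm thick, 11 to 33 mm above the bench.
- bar_tip (a point): Free end of the bar, on its middle line, 120 mm from the hinge. A round pin, 12 mm diameter, top 45 mm above the bench, stands on the bar 6 mm short of it.
- tub: Green tub with screw lid, 61 mm diameter, 58 high, 0.12 kg. Loose, upright; origin: centre of underside. Any one of tub, jar, spool stands in the lane just outside the dock's mouth; the other two stand on the black mat at the robot's right, which is free between them (x 0.55, y -0.36).
- jar: White jar with grey lid, 60 mm diameter, 64 high, 0.1 kg. Loose, upright; origin: centre of underside. Any one of tub, jar, spool stands in the lane just outside the dock's mouth; the other two stand on the black mat at the robot's right, which is free between them (x 0.55, y -0.36).
- spool: Solder spool on end: black flanges 62 mm diameter, 54 high, bright drum 56 mm diameter, 0.25 kg. Loose, upright; origin: centre of underside. Any one of tub, jar, spool stands in the lane just outside the dock's mouth; the other two stand on the black mat at the robot's right, which is free between them (x 0.55, y -0.36).
- tape: Paper tape roll lying flat at the back, 100 mm diameter, 25 mm high. Bystander. Origin: centre of underside.
- brick: Black power adapter with a round stub on one end, 110 x 52 x 32 mm, at the back. Bystander. Origin: centre of underside.
- mouse: Black computer mouse, 105 x 58 x 33 mm, beyond the dock on the left. Bystander. Origin: centre of underside.

How it is judged:
By the outcome, as a careful person would: the job done as asked, in the order asked, and still so for the second after the job is handed in, with the robot touching nothing.
It also fails if it takes over 72 s, if anything falls off the work surface, if the arm or the gripper's body presses on something with over 40 N, if the wrist force passes 120 N, or if a joint passes its speed limit or range.

ROBOT

A 7-joint arm with a two-finger parallel gripper is mounted at the origin on the work surface. World frame = base frame: x ahead of the robot, y to its left, z up, the work surface at z = 0. Lengths are in m, angles in rad, forces in N, time in s.
With the tool pointing down it reaches from about 0.425 to 0.925 m from the base axis. Payload 6.8 kg.
Tool frame: the origin (TCP) lies midway between the tips of the shut fingers; the grasp point (between the pads) lies 19 mm behind it (grip_point_offset is the z of the grasp point in the tool frame, in m); z points along the fingers, y is the line along which they close (so a half turn about z gives the same grasp; the last joint's range is limited). The gripper opens to 85 mm and grips with 20 to 120 N. Pads are 22 mm wide; open, the fingers measure 114 mm over their backs; the gripper's body (76 mm by 85 mm) begins 54 mm behind the grasp point. The pads swing forward as they close: fully open they stand 13 mm farther back than shut.
Start: joints at [1.224, 0.477, 0.022, 1.555, -0.011, 1.109, -0.083], TCP at [0.16, -0.656, 0.231] pointing down, gripper open.
Joint ranges: [-2.96, 2.96], [-0.34, 2.1], [-1.41, 1.46], [0.24, 2.44], [-1.37, 4.51], [0.17, 1.92], [-2.96, 2.96]. Speed limits (rad/s): [2.39, 2.39, 3.14, 3.14, 3.14, 3.14, 3.14].

INTERFACE

Orientations are given as a rotation vector (axis times angle).
In Python, from bench import get_obs, grab_frame, calibration, hand_in, grip_point_offset gives the robot as it stands.
- The arm moves only by the shell command python3 -m pendant 'ROWS' [OPENING] [FORCE]. ROWS is a JSON object of lists of equal length, an entry for each row: "translation": the shift along the world's x, y, z in units of 25 mm (1.0 is 25 mm), a list of three; "delta_rot": the turn, a rotation vector about the world's x, y, z in units of 5 degrees (1.0 is 5 degrees), a list of three. In form: {"translation": [[dx, dy, dz], ...], "delta_rot": [[rx, ry, rz], ...]}. A call has 1 to 12 rows; each row is the pose to reach, as a shift and turn from the pose commanded when the call began; what a row does not reach only later rows make up. A row lasts 1/8 s, in which the tool goes at most 62.5 mm and 10.7 degrees, less where a joint would pass 70% of its speed; a pose out of reach is approached as far as the arm can. A call with a gripper value outside its range is refused whole. OPENING is the opening, from 0 (shut) to 1 (fully open), set as the call begins (- or left out, the last holds). The fingers move at their own pace and stop on an object; FORCE is the grip in N (left out, the last holds). Time passes only in rows, so rows that repeat a pose let the fingers close. It gives the time, the measured TCP pose, the force, the opening and the grip force at its end, in the units of the state.
- get_obs(): the state, without advancing time (a new reading comes with each control period).
- grab_frame(name): name is "side" or "top" or "wrist"; returns (picture, depth): 420x560x3 uint8, red, green, blue; 420x560 float32, m along the optical axis (not along the pixel's ray), 0 where there is no reading.
- calibration(name): a dict with "K" (3x3 intrinsics, pixels), "rvec" (rotation vector, rad) and "tvec" (3), from world to camera coordinates, as OpenCV has them. Camera axes: x right, y down, z forward; pixel columns grow to the right and rows downward; lengths in m; the calibration is good to about 2 mm. A picture is of the moment at which its call begins: read the wrist's pose just before it. calibration takes no time and is no camera call; for the wrist camera it gives the pose at the moment of the call.
- hand_in(): hands the job in; it is judged then, once.
The state is a dict: "clock": time; "joints": joint angles; "qvel": joint speeds; "tau": joint torques, N m; "tcp_pos": TCP position; "orientation": TCP orientation; "contact_force": force on the tool from outside, world axes, zero at the start; "moment": the same for the moment, N m; "grip_width": finger opening in m; "gripper_force": force on a finger pad.
Only numpy, scipy, OpenCV 4.12 (cv2) and the standard library are available. Lean on these libraries where they do the work, as an engineer would, in place of code of your own. Each camera call takes 0.05 s, during which the arm holds its last target. There are 200 camera calls.

## Working session

There is one attempt and no reset: what is moved stays moved. The work goes in short steps, Python scripts to look and compute and a shell command to move; the robot and the scene stay as the last step left them, time stands still between calls to the robot, and variables do not carry over. Pictures are saved under pics/ and viewed, at most 10 in all, crops included, and the job is handed in when it is done.

```bash
mkdir -p pics; ls; cat > h.py <<'E'
import numpy as np,cv2
from bench import *
def cam(n):
    c=calibration(n);R=cv2.Rodrigues(np.array(c['rvec'],float))[0];return np.array(c['K'],float),R,np.array(c['tvec'],float).ravel()
def ray(n,uv,z,c=None):
    K,R,t=c or cam(n);uv=np.atleast_2d(uv).astype(float)
    d=np.c_[uv,np.ones(len(uv))]@np.linalg.inv(K).T@R;o=-R.T@t
    return o+d*((z-o[2])/d[:,2])[:,None]
def cloud(n,d,c=None):
    K,R,t=c or cam(n);v,u=np.mgrid[:d.shape[0],:d.shape[1]]
    p=np.stack([(u-K[0,2])/K[0,0]*d,(v-K[1,2])/K[1,1]*d,d],-1);return (p-t)@R
E
python3 - <<'E'
from h import *
for n in('top','side'):
    p,d=grab_frame(n);cv2.imwrite(f'pics/{n}0.png',p[...,::-1]);np.savez(f'{n}0.npz',p=p,d=d)
    K,R,t=cam(n);print(n,-R.T@t,R[2],K[0,0])
o=get_obs();print({k:np.round(v,3) for k,v in o.items()},grip_point_offset)
E
```

```text
pics
top [0.35628063 0.07125336 1.18534634] [ 0.23736039 -0.01900079 -0.97123582] 428.53427710438905
side [ 0.30684687 -0.61558228  0.83857703] [ 0.27142041  0.61248674 -0.74242236] 436.31807200854814
{'clock': np.float64(0.1), 'joints': array([ 1.224,  0.478,  0.022,  1.556, -0.011,  1.109, -0.083]), 'qvel': array([ 0.002, -0.001, -0.001, -0.002,  0.001,  0.001,  0.001]), 'tau': array([ 3.0000e-03, -5.9777e+01,  1.6130e+00, -2.8196e+01,  1.3000e-02,
        5.0000e-03, -0.0000e+00]), 'tcp_pos': array([ 0.16 , -0.655,  0.23 ]), 'orientation': array([-3.118e+00, -3.740e-01,  1.000e-03]), 'contact_force': array([-0.061,  0.408,  0.054]), 'moment': array([-0.062,  0.059, -0.061]), 'gripper_force': np.float64(0.0), 'grip_width': np.float64(0.085)} -0.0187
```

View pics/top0.png

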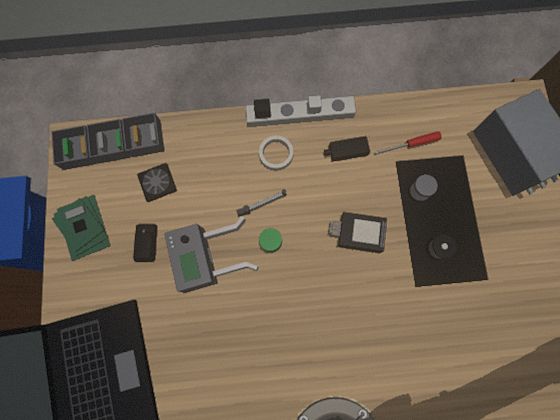

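View pics/side0.png

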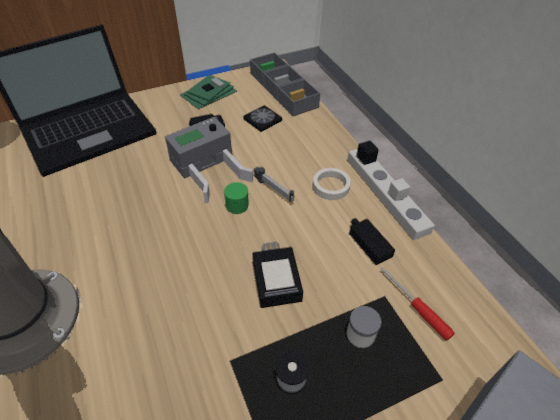

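Top picture: the green tub is at (270,240) in the lane. The socket is at (190,257) with rails to its right. The bar runs from its hinge (243,211) to its tip (284,192). The pack is at (362,232) with the plug to the left (335,229). The jar (425,187) and spool (443,247) are on the mat.

```bash
cat > m.py <<'E'
from h import *
def rect(P):
    r=cv2.minAreaRect((P[:,:2]*1000).astype(np.float32));return np.round(r[0],1),np.round(r[1],1),round(r[2],1),np.round(cv2.boxPoints(r)).astype(int).tolist()
def comps(P,m,k=30):
    n,l,s,_=cv2.connectedComponentsWithStats(m.astype(np.uint8))
    return [P[l==i] for i in range(1,n) if s[i,4]>k]
E
python3 - <<'E'
from m import *
for n in('top','side'):
    f=np.load(n+'0.npz');p,d=f['p'].astype(int),f['d'];P=cloud(n,d);X,Y,Z=P[...,0],P[...,1],P[...,2]
    reg=(d>0)&(X>.38)&(X<.8)&(Y>-.5)&(Y<.5)
    print(n,'tablez',np.median(Z[reg]))
    for name,lo,hi,y0,y1 in(('sock',.083,.1,.15,.5),('rails',.034,.046,.05,.32),('pots',.05,.075,-.5,.25),('pack',.039,.049,-.25,0)):
        for Q in comps(P,reg&(Z>lo)&(Z<hi)&(Y>y0)&(Y<y1)): print(name,len(Q),*rect(Q),np.round(np.median(Q[:,2]),4))
    g=reg&(p[...,1]>1.6*p[...,0])&(p[...,1]>1.3*p[...,2])&(Y<.22)&(Y>0)
    for Q in comps(P,g): print('green',len(Q),*rect(Q[Q[:,2]>.05]))
E
```

```text
top tablez 0.000923830869082295
sock 2125 [499.6 329.8] [156.2  90.5] 10.5 [[415, 360], [431, 271], [585, 300], [568, 389]] 0.0899
rails 35 [625.2 171.9] [15.6 28.4] 27.6 [[612, 181], [625, 156], [639, 163], [625, 188]] 0.0432
rails 207 [575.1 239.4] [ 24.8 119.2] 16.5 [[546, 293], [580, 179], [604, 186], [570, 300]] 0.0395
rails 211 [462.9 218.2] [ 23.8 117.9] 6.6 [[444, 275], [458, 158], [482, 161], [468, 278]] 0.0398
pots 394 [ 636.3 -316.6] [58.6 59.1] 38.9 [[595, -312], [632, -358], [678, -321], [641, -275]] 0.0638
pots 413 [528.9 117.9] [58.6 58.5] 84.7 [[497, 91], [555, 86], [561, 144], [502, 150]] 0.0578
pots 434 [ 467.7 -339.6] [60.9 61.4] 63.3 [[427, -353], [481, -381], [509, -326], [454, -299]] 0.0543
pack 1474 [ 529.8 -133.3] [120.3  93.1] 76.3 [[470, -181], [561, -203], [589, -86], [499, -64]] 0.0442
green 347 [528.6 119.2] [55.9 54.3] 85.1 [[499, 94], [553, 89], [558, 145], [504, 149]]
side tablez 0.001881269243039607
sock 1267 [496.  329.8] [156.2  98.5] 11.6 [[410, 362], [429, 266], [582, 297], [563, 394]] 0.0907
rails 517 [510.9 252. ] [155.8 165.9] 10.8 [[419, 319], [450, 156], [603, 185], [572, 348]] 0.0404
rails 53 [626.5 156.1] [15.4 56.3] 20.4 [[609, 180], [629, 127], [644, 132], [624, 185]] 0.0366
rails 71 [521.3  98.8] [22.1 55.5] 74.0 [[492, 96], [545, 81], [551, 102], [498, 117]] 0.0396
pots 383 [527.6 118.8] [63.9 57.4] 68.3 [[489, 100], [542, 78], [566, 138], [513, 159]] 0.0585
pots 773 [ 633.1 -316.7] [59.4 58.6] 56.4 [[592, -325], [641, -358], [674, -308], [625, -276]] 0.0648
pots 930 [ 465.8 -339.1] [62.8 60.4] 64.2 [[425, -354], [479, -381], [507, -324], [452, -298]] 0.055
pack 2015 [ 527.5 -132.7] [123.   92.7] 76.5 [[468, -182], [558, -203], [587, -84], [497, -62]] 0.0452
green 599 [527.8 116. ] [59. 55.] 68.3 [[491, 99], [542, 78], [564, 133], [513, 154]]
```

```bash
python3 -m pendant '{"translation":[[13.6,14.2,0],[13.6,14.2,0],[13.6,14.2,0],[13.6,14.2,0],[13.6,14.2,0],[13.6,14.2,0],[13.6,14.2,0],[13.6,14.2,0],[14.8,30.9,-1],[14.8,30.9,-1],[14.8,30.9,-1],[14.8,30.9,-1]],"delta_rot":[[0,0,0],[0,0,0],[0,0,0],[0,0,0],[0,0,0],[0,0,0],[0,0,0],[0,0,0],[0,0,0],[0,0,0],[0,0,0],[0,0,0]]}' 1 30
```

```text
clock: 1.6
tcp_pos: [0.5172, -0.0501, 0.2162]
orientation: [3.119, 0.374, -0.0]
contact_force: [0.4, -0.5, 0.6]
grip_width: 0.0853
gripper_force: 0.0
```

```bash
python3 -m pendant '{"translation":[[0.3,2,0],[0.3,4,0],[0.3,5,0],[0.3,5,0],[0.3,5,0],[0.3,5,0]],"delta_rot":[[0,0,0],[0,0,0],[0,0,0],[0,0,0],[0,0,0],[0,0,0]]}'
python3 - <<'E'
from m import *
o=get_obs();c=cam('wrist');p,d=grab_frame('wrist');cv2.imwrite('pics/w1.png',p[...,::-1]);p=p.astype(int)
P=cloud('wrist',d,c);g=(d>0)&(p[...,1]>1.6*p[...,0])&(p[...,1]>1.3*p[...,2])
for Q in comps(P,g,100): print(len(Q),*rect(Q[Q[:,2]>.05]),np.percentile(Q[:,2],[5,95]))
print(o['tcp_pos'])
E
```

```text
clock: 2.35
tcp_pos: [0.5251, 0.0712, 0.2162]
orientation: [3.119, 0.37, -0.001]
contact_force: [0.1, -0.5, 0.2]
grip_width: 0.0854
gripper_force: 0.0
3177 [528.5 117.4] [58.5 59.3] 52.8 [[487, 112], [534, 76], [570, 123], [523, 159]] [0.05563764 0.05836869]
[0.52511462 0.07123944 0.21624426]
```

View pics/w1.png

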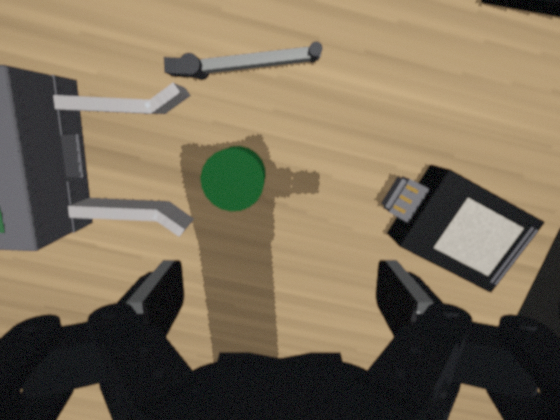

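The wrist view shows the tub at (233,178), clear of the funnel ends near (185,95) and (185,230). The pack's plug is at (405,198).

```bash
python3 -m pendant '{"translation":[[0.14,1.85,0],[0.14,1.85,-1],[0.14,1.85,-3],[0.14,1.85,-5],[0.14,1.85,-7],[0.14,1.85,-8.2],[0.14,1.85,-8.2],[0.14,1.85,-8.2]],"delta_rot":[[0,0,0],[0,0,0],[0,0,0],[0,0,0],[0,0,0],[0,0,0],[0,0,0],[0,0,0]]}' &&
python3 -m pendant '{"translation":[[0,0,0],[0,0,0],[0,0,0],[0,0,0],[0,0,0],[0,0,0],[0,0,0],[0,0,0],[0,0,1],[0,0,2],[0,0,2]],"delta_rot":[[0,0,0],[0,0,0],[0,0,0],[0,0,0],[0,0,0],[0,0,0],[0,0,0],[0,0,0],[0,0,0],[0,0,0],[0,0,0]]}' 0.5 30
```

```text
clock: 3.4
tcp_pos: [0.5296, 0.1192, 0.0125]
orientation: [-3.119, -0.373, -0.003]
contact_force: [0.4, -0.1, -0.3]
grip_width: 0.0852
gripper_force: 0.0
clock: 4.78
tcp_pos: [0.5303, 0.1197, 0.0636]
orientation: [-3.119, -0.374, -0.008]
contact_force: [0.8, 0.4, -1.1]
grip_width: 0.0596
gripper_force: 33.2
```

```bash
python3 -m pendant '{"translation":[[0,0,2],[0.8,-2,3],[0.8,-4.3,3],[0.8,-6.6,3],[0.8,-8.9,3],[0.8,-11.2,3],[0.8,-13.5,3],[0.8,-15.8,3],[0.8,-18,3],[0.8,-19.2,3],[0.8,-19.2,3],[0.8,-19.2,3]],"delta_rot":[[0,0,0],[0,0,0],[0,0,0],[0,0,0],[0,0,0],[0,0,0],[0,0,0],[0,0,0],[0,0,0],[0,0,0],[0,0,0],[0,0,0]]}'
```

```text
clock: 6.28
tcp_pos: [0.5484, -0.3594, 0.1355]
orientation: [-3.118, -0.375, 0.001]
contact_force: [0.5, 0.3, -0.8]
grip_width: 0.06
gripper_force: 33.7
```

```bash
python3 -m pendant '{"translation":[[0,0,-1.5],[0,0,-3],[0,0,-4.2],[0,0,-4.6],[0,0,-4.85],[0,0,-4.85],[0,0,-4.85]],"delta_rot":[[0,0,0],[0,0,0],[0,0,0],[0,0,0],[0,0,0],[0,0,0],[0,0,0]]}' && python3 -m pendant '{"translation":[[0,0,0],[0,0,0],[0,0,0],[0,0,0],[0,0,2],[0,0,4],[0,0,6],[0,0,6]],"delta_rot":[[0,0,0],[0,0,0],[0,0,0],[0,0,0],[0,0,0],[0,0,0],[0,0,0],[0,0,0]]}' 1 30
```

```text
clock: 7.15
tcp_pos: [0.5493, -0.361, 0.0163]
orientation: [3.118, 0.374, 0.002]
contact_force: [-0.5, 0.2, -1.3]
grip_width: 0.0598
gripper_force: 33.7
clock: 8.15
tcp_pos: [0.5513, -0.3621, 0.1702]
orientation: [3.114, 0.373, 0.011]
contact_force: [0.5, 0.2, -0.3]
grip_width: 0.0855
gripper_force: 0.0
```

```bash
python3 -m pendant '{"translation":[[-0.2,2,0.5],[-0.2,4,0.5],[-0.2,6,0.5],[-0.2,8,0.5],[-0.2,10,0.5],[-0.2,11,0.5],[-0.2,12,0.5],[-0.2,12,0.5],[-0.2,12,0.5],[-0.2,12,0.5]],"delta_rot":[[0,0,1.8],[0,0,3.6],[0,0,5.4],[0,0,7.2],[0,0,9],[0,0,10.8],[0,0,12.5],[0,0,12.5],[0,0,12.5],[0,0,12.5]]}'
python3 - <<'E'
from m import *
o=get_obs();c=cam('wrist');p,d=grab_frame('wrist');cv2.imwrite('pics/w2.png',p[...,::-1])
R=cv2.Rodrigues(o['orientation'])[0];print(o['tcp_pos'],R[:,2],'fyaw',np.degrees(np.arctan2(R[1,1],R[0,1]))%180,o['joints'])
P=cloud('wrist',d,c);X,Y,Z=P[...,0],P[...,1],P[...,2]
for z0,z1 in((.039,.05),(.026,.036)):
  for Q in comps(P,(d>0)&(Z>z0)&(Z<z1)&(X>.4)&(X<.65)&(Y<.04),150): print(z0,len(Q),*rect(Q))
E
```

```text
clock: 9.4
tcp_pos: [0.5434, -0.0622, 0.1773]
orientation: [2.476, 1.934, -0.001]
contact_force: [-0.3, -0.4, -0.2]
grip_width: 0.0852
gripper_force: 0.0
[ 0.54337436 -0.06216946  0.17728897] [-5.97937068e-04 -4.99704489e-04 -9.99999696e-01] fyaw 165.99358814356393 [ 0.46519569  0.38736418 -0.5782195   1.8865333   0.25857622  0.94264474
 -0.47714945]
0.039 11374 [ 528.2 -132. ] [120.1  92.2] 76.2 [[469, -179], [559, -201], [587, -85], [498, -63]]
0.026 1595 [545.8 -59.8] [30.6 90.3] 76.3 [[498, -64], [586, -85], [593, -56], [506, -34]]
```

View pics/w2.png

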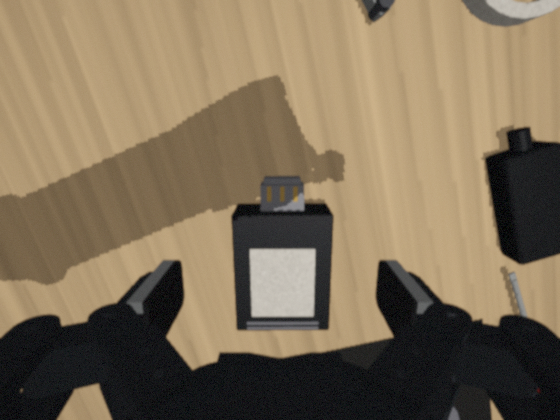

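The wrist view shows the plug centred at about (283,193), aligned with the fingers, and the pack body below it. The grasp offset is small.

```bash
python3 -m pendant '{"translation":[[0.14,0.15,-1.5],[0.14,0.15,-3.5],[0.14,0.15,-5.5],[0.14,0.15,-6.5],[0.14,0.15,-6.9],[0.14,0.15,-6.9],[0.14,0.15,-6.9]],"delta_rot":[[0,0,0],[0,0,0],[0,0,0],[0,0,0],[0,0,0],[0,0,0],[0,0,0]]}' && python3 -m pendant '{"translation":[[0,0,0],[0,0,0],[0,0,0],[0,0,0],[0,0,0],[0,0,0],[0,0,0]],"delta_rot":[[0,0,0],[0,0,0],[0,0,0],[0,0,0],[0,0,0],[0,0,0],[0,0,0]]}' 0.3 30; python3 -c "
from h import *
o=get_obs();R=cv2.Rodrigues(o['orientation'])[0];print(o['tcp_pos'],np.degrees(np.arctan2(R[1,1],R[0,1]))%180)"
```

```text
clock: 10.32
tcp_pos: [0.5481, -0.0572, 0.0064]
orientation: [2.472, 1.936, 0.002]
contact_force: [-0.4, 0.5, 0.6]
grip_width: 0.0855
gripper_force: 0.0
clock: 11.2
tcp_pos: [0.5473, -0.057, 0.0057]
orientation: [2.472, 1.937, 0.0]
contact_force: [-1.3, -0.4, 6.3]
grip_width: 0.0392
gripper_force: 30.4
[ 0.54734016 -0.05701322  0.00571865] 166.16726856639397
```

```bash
python3 -m pendant '{"translation":[[0,0.5,0],[-0.05,1.2,0],[-0.1,2,0],[-0.14,2.8,0],[-0.18,3.6,0],[-0.23,4.4,0],[-0.28,5.2,0],[-0.33,6,0],[-0.38,6.8,0],[-0.41,7.4,0],[-0.41,7.4,0],[-0.41,7.4,0]],"delta_rot":[[0,0,0.3],[0,0,0.8],[0,0,1.3],[0,0,1.8],[0,0,2.3],[0,0,2.8],[0,0,3.3],[0,0,3.8],[0,0,4.4],[0,0,4.9],[0,0,4.9],[0,0,4.9]]}'
python3 - <<'E'
from m import *
o=get_obs();R=cv2.Rodrigues(o['orientation'])[0];print(o['tcp_pos'],np.degrees(np.arctan2(R[1,1],R[0,1]))%180)
n='top';p,d=grab_frame(n);cv2.imwrite('pics/t2.png',p[...,::-1]);P=cloud(n,d);X,Y,Z=P[...,0],P[...,1],P[...,2]
for z0,z1,y0,y1,k in((.039,.049,-.1,.14,300),(.05,.075,-.5,-.25,100),(.034,.046,.15,.3,60)):
  for Q in comps(P,(d>0)&(Z>z0)&(Z<z1)&(X>.38)&(X<.7)&(Y<y1)&(Y>y0),k): print(z0,len(Q),*rect(Q),np.median(Q[:,2]))
c=cam('wrist');p,d=grab_frame('wrist');cv2.imwrite('pics/w3.png',p[...,::-1]);P=cloud('wrist',d,c);Z=P[...,2]
for Q in comps(P,(d>0)&(Z>.034)&(Z<.05)&(P[...,1]<.35),150): print('w',len(Q),*rect(Q))
E
```

```text
clock: 12.7
tcp_pos: [0.5375, 0.1294, 0.0057]
orientation: [-2.005, -2.419, -0.005]
contact_force: [0.5, 4.3, 4.7]
grip_width: 0.0394
gripper_force: 31.8
[0.53751872 0.12943426 0.00573659] 10.687202179418346
0.05 399 [ 635.3 -316.4] [58.  59.4] 62.1 [[595, -328], [648, -356], [675, -305], [623, -277]] 0.06428814503944866
0.05 417 [ 548.3 -362.5] [59.7 59. ] 65.8 [[509, -378], [563, -402], [588, -347], [534, -323]] 0.05807606630719209
0.05 414 [ 470.1 -340.8] [63.1 55.9] 65.7 [[432, -358], [483, -381], [509, -324], [458, -301]] 0.05434941836534269
0.034 149 [568.1 257.9] [25.9 82.5] 20.6 [[541, 292], [570, 215], [595, 224], [566, 301]] 0.039612636367221114
0.034 209 [465.  217.5] [ 22.2 117.3] 3.9 [[450, 275], [458, 158], [480, 160], [472, 277]] 0.03981515836345921
w 8493 [466.6 189.9] [63.9 21.2] 84.5 [[453, 159], [474, 157], [480, 221], [459, 223]]
w 8369 [579.3 211.3] [21.3 63.2] 26.8 [[556, 235], [584, 178], [603, 188], [575, 244]]
w 2592 [618.1 176.9] [13.9 19. ] 21.8 [[608, 183], [615, 166], [628, 171], [621, 188]]
w 3901 [537.6 126. ] [66.4 34. ] 10.7 [[502, 137], [508, 103], [573, 115], [567, 149]]
```

View pics/t2.png

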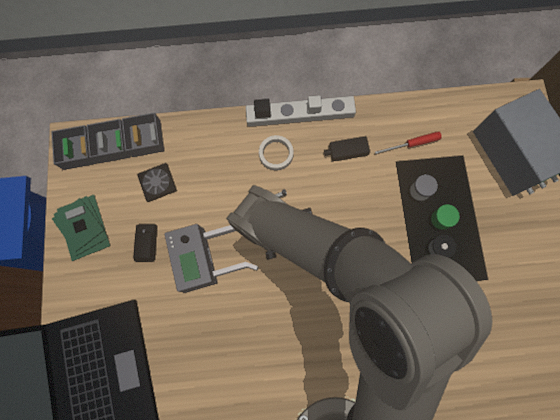

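View pics/w3.png

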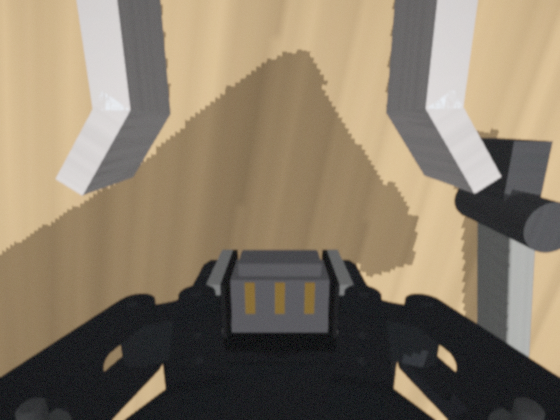

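The top view shows the tub upright on the mat between the jar and spool, and the bar still open. The wrist view shows the plug centred (280,290) between the rails (160 and 392), parallel to the lane.

```bash
python3 -m pendant '{"translation":[[-0.06,0.3,0],[-0.15,0.8,0],[-0.24,1.3,0],[-0.33,1.8,0],[-0.43,2.3,0],[-0.52,2.8,0],[-0.59,3.17,0],[-0.59,3.17,0],[-0.59,3.17,0]],"delta_rot":[[0,0,0],[0,0,0],[0,0,0],[0,0,0],[0,0,0],[0,0,0],[0,0,0],[0,0,0],[0,0,0]]}'
python3 - <<'E'
from m import *
o=get_obs();R=cv2.Rodrigues(o['orientation'])[0];print(o['tcp_pos'],np.degrees(np.arctan2(R[1,1],R[0,1]))%180,o['joints'],o['contact_force'])
c=cam('wrist');p,d=grab_frame('wrist');cv2.imwrite('pics/w4.png',p[...,::-1]);print('cam',-c[1].T@c[2])
E
```

```text
clock: 13.92
tcp_pos: [0.5231, 0.2053, 0.0056]
orientation: [2.007, 2.414, -0.002]
contact_force: [-0.0, -2.3, 9.2]
grip_width: 0.0394
gripper_force: 32.3
[0.52306198 0.20528011 0.00564141] 10.535131885821356 [-0.0612207   0.67066273 -0.55391986  1.94824115  0.55319724  0.67724715
 -0.77715099] [-0.0324442  -2.3470053   9.24912832]
cam [0.51039225 0.27066936 0.14748175]
```

View pics/w4.png

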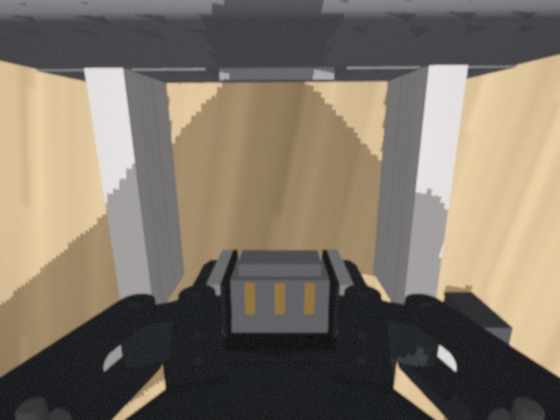

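The plug is centred and aligned between the rails. Now I'll release it and move behind the pack.

```bash
python3 -m pendant '{"translation":[[0,0,0],[0,0,0],[0,0,0],[0,0,1],[0,0,2.5],[0,0,4]],"delta_rot":[[0,0,0],[0,0,0],[0,0,0],[0,0,0],[0,0,0],[0,0,0]]}' 0.62 && python3 -m pendant '{"translation":[[0.36,-2,0],[0.72,-4,0],[1.08,-6,0],[1.22,-6.6,0],[1.22,-6.6,0],[1.22,-6.6,-1.5],[1.22,-6.6,-3],[1.22,-6.6,-3.8],[1.22,-6.6,-3.8],[1.22,-6.6,-3.8]],"delta_rot":[[0,0,0],[0,0,0],[0,0,0],[0,0,0],[0,0,0],[0,0,0],[0,0,0],[0,0,0],[0,0,0],[0,0,0]]}' 0.4
python3 - <<'E'
from m import *
o=get_obs();R=cv2.Rodrigues(o['orientation'])[0];print(o['tcp_pos'],np.degrees(np.arctan2(R[1,1],R[0,1]))%180,o['contact_force'])
c=cam('wrist');p,d=grab_frame('wrist');cv2.imwrite('pics/w5.png',p[...,::-1])
P=cloud('wrist',d,c);Z=P[...,2]
for Q in comps(P,(d>0)&(Z>.041)&(Z<.048)&(P[...,1]<.35),150): print('w',len(Q),*rect(Q))
E
```

```text
clock: 14.72
tcp_pos: [0.5216, 0.2072, 0.1058]
orientation: [-2.004, -2.418, 0.001]
contact_force: [-0.2, -0.1, 0.3]
grip_width: 0.0529
gripper_force: 0.0
clock: 15.98
tcp_pos: [0.5534, 0.0433, 0.0112]
orientation: [2.003, 2.419, 0.002]
contact_force: [0.5, 0.5, 0.4]
grip_width: 0.0346
gripper_force: 0.0
[0.55337089 0.0432924  0.01123785] 10.732603562564828 [0.49984892 0.46732412 0.40587746]
w 64180 [540.7 106.9] [92.1 75.4] 10.7 [[488, 135], [502, 61], [593, 78], [579, 153]]
w 227 [654.2  69.5] [ 3.9 10.2] 12.0 [[651, 74], [653, 64], [657, 65], [655, 75]]
w 310 [535.5  41.2] [ 6.5 23.4] 27.6 [[527, 50], [538, 29], [544, 32], [533, 53]]
w 296 [569.9  47.1] [23.9  6.5] 84.9 [[566, 35], [572, 35], [574, 59], [568, 59]]
```

```bash
python3 -m pendant '{"translation":[[-0.06,0.3,0],[-0.13,0.7,0],[-0.2,1.1,0],[-0.28,1.5,0],[-0.35,1.9,0],[-0.43,2.3,0],[-0.5,2.7,0],[-0.57,3.1,0],[-0.65,3.5,0],[-0.72,3.9,0],[-0.76,4.13,0],[-0.76,4.13,0]],"delta_rot":[[0,0,0],[0,0,0],[0,0,0],[0,0,0],[0,0,0],[0,0,0],[0,0,0],[0,0,0],[0,0,0],[0,0,0],[0,0,0],[0,0,0]]}'
cat > s.py <<'E'
from m import *
o=get_obs();v=o['tcp_pos'][:2]*1000-[508,285.5];u=np.array([-.182,.983]);print('tcp s,y',v@u,v@[-.983,-.182],o['tcp_pos'],'F along',o['contact_force'][:2]@u,o['contact_force'])
c=cam('wrist');p,d=grab_frame('wrist');cv2.imwrite('pics/%d.png'%(o['clock']*100),p[...,::-1])
P=cloud('wrist',d,c);Z=P[...,2]
for Q in comps(P,(d>0)&(Z>.041)&(Z<.048)&(P[...,1]<.35),150):
    W=Q[:,:2]*1000-[508,285.5];print(len(Q),*rect(Q),'s range',np.percentile(W@u,[.5,99.5]))
E
python3 s.py
```

```text
clock: 17.52
tcp_pos: [0.5331, 0.1471, 0.0101]
orientation: [-2.003, -2.419, -0.002]
contact_force: [0.2, 0.7, 0.8]
grip_width: 0.0343
gripper_force: 0.0
tcp s,y -140.64731533626738 0.4862137551171013 [0.53313462 0.14707394 0.01005618] F along 0.6050262990949945 [0.2294685  0.65797514 0.83277365]
76076 [524.3 191.5] [ 91.9 113.5] 10.7 [[469, 239], [490, 127], [580, 144], [559, 256]] s range [-138.44756257  -39.39602797]
2065 [620.7 178. ] [17.8 19.9] 61.4 [[608, 175], [625, 165], [634, 181], [616, 191]] s range [-134.89468132 -117.31223916]
```

```bash
python3 -m pendant '{"translation":[[-0.03,0.15,0],[-0.06,0.3,0],[-0.07,0.4,0],[-0.07,0.4,0],[-0.07,0.4,0]],"delta_rot":[[0,0,0],[0,0,0],[0,0,0],[0,0,0],[0,0,0]]}'; python3 s.py
```

```text
clock: 18.2
tcp_pos: [0.5318, 0.1561, 0.0102]
orientation: [-2.004, -2.419, -0.001]
contact_force: [0.7, -0.4, -0.9]
grip_width: 0.0342
gripper_force: 0.0
tcp s,y -131.50626579515952 0.16228042172668936 [0.53178858 0.15612386 0.01023753] F along -0.5279331701084105 [ 0.69476163 -0.40842986 -0.85792283]
76151 [522.6 200.6] [ 92.  113.6] 10.6 [[467, 248], [488, 136], [578, 153], [557, 265]] s range [-127.23506839  -30.17476828]
1960 [620.8 178. ] [17.9 19.9] 75.4 [[609, 172], [628, 167], [633, 184], [613, 189]] s range [-134.95776928 -117.31456326]
```

```bash
ls pics
```

```text
1752.png
1820.png
side0.png
t2.png
top0.png
w1.png
w2.png
w3.png
w4.png
w5.png
```

```bash
python3 -m pendant '{"translation":[[-0.02,0.1,0],[-0.04,0.2,0],[-0.05,0.3,0],[-0.05,0.3,0],[-0.05,0.3,0]],"delta_rot":[[0,0,0],[0,0,0],[0,0,0],[0,0,0],[0,0,0]]}'; python3 s.py
```

```text
clock: 18.88
tcp_pos: [0.5315, 0.1583, 0.0103]
orientation: [2.006, 2.412, -0.008]
contact_force: [1.2, -13.0, 7.0]
grip_width: 0.034
gripper_force: 6.3
tcp s,y -129.3276302441671 0.07023559318433704 [0.53148237 0.15828348 0.01026556] F along -13.01012624135829 [  1.22399144 -13.00850437   7.03770188]
76344 [522.2 202.8] [ 92.6 113.3] 10.4 [[466, 250], [487, 139], [578, 155], [557, 267]] s range [-123.35243382  -27.92579308]
1956 [620.8 177.9] [17.9 19.7] 52.9 [[608, 177], [623, 165], [634, 179], [618, 191]] s range [-135.00437923 -117.16649703]
```

```bash
python3 -m pendant '{"translation":[[-0.03,0.15,0],[-0.03,0.15,0],[-0.03,0.15,0]],"delta_rot":[[0,0,0],[0,0,0],[0,0,0]]}'; python3 s.py
```

```text
clock: 19.3
tcp_pos: [0.5315, 0.1583, 0.0103]
orientation: [2.007, 2.407, -0.014]
contact_force: [3.6, -20.4, 11.4]
grip_width: 0.0341
gripper_force: 10.5
tcp s,y -129.36783673027568 0.030718996034254962 [0.53152856 0.15825113 0.01028177] F along -20.745245754312045 [  3.62343661 -20.43314373  11.41365172]
76659 [522.4 203. ] [ 92.1 113. ] 10.6 [[467, 250], [487, 139], [578, 156], [557, 267]] s range [-124.48327134  -27.95940473]
1947 [620.6 178.1] [17.9 19.7] 64.8 [[608, 174], [626, 166], [633, 182], [616, 190]] s range [-135.07952791 -117.15756746]
```

```bash
python3 -m pendant '{"translation":[[0.15,-0.8,0],[0.3,-1.6,0],[0.4,-2,0],[0.4,-2,2],[0.4,-2,4],[0.4,-2,4],[0.4,-2,4]],"delta_rot":[[0,0,0],[0,0,0],[0,0,0],[0,0,0],[0,0,0],[0,0,0],[0,0,0]]}' 0; python3 s.py; ls pics
```

```text
clock: 20.23
tcp_pos: [0.5395, 0.1167, 0.1098]
orientation: [-2.005, -2.418, 0.0]
contact_force: [0.7, -1.5, 0.2]
grip_width: -0.0002
gripper_force: 0.0
tcp s,y -171.6764143042612 -0.23922827241112013 [0.53949876 0.11668653 0.10980689] F along -1.6118791563915733 [ 0.7340776  -1.50384235  0.20626927]
21740 [521.7 209.1] [92.2 80.5] 10.7 [[469, 240], [484, 161], [574, 178], [559, 257]] s range [-117.64575898  -37.93606209]
675 [621.  177.8] [17.7 18.3] 68.2 [[609, 173], [626, 166], [633, 183], [616, 189]] s range [-135.05074919 -117.84599945]
236 [659.2  71.1] [11.3 12.6] 71.5 [[651, 68], [663, 64], [667, 74], [655, 78]] s range [-243.92537032 -232.34997332]
1752.png
1820.png
1887.png
1930.png
2022.png
side0.png
t2.png
top0.png
w1.png
w2.png
w3.png
w4.png
w5.png
```

```bash
python3 -m pendant '{"translation":[[2,-0.3,0],[4,-0.6,0],[5.74,-0.7,0],[5.74,-0.7,0],[5.74,-0.7,-1],[5.74,-0.7,-2.5],[5.74,-0.7,-4],[5.74,-0.7,-4],[5.74,-0.7,-4]],"delta_rot":[[0,0,0],[0,0,0],[0,0,0],[0,0,0],[0,0,0],[0,0,0],[0,0,0],[0,0,0],[0,0,0]]}'
```

```text
clock: 21.4
tcp_pos: [0.6831, 0.1, 0.0109]
orientation: [-2.004, -2.419, -0.001]
contact_force: [-0.4, 0.5, 0.9]
grip_width: -0.0
gripper_force: 0.0
```

```bash
python3 -m pendant '{"translation":[[-0.5,-0.35,0],[-0.92,-0.56,0],[-1.3,-0.7,0],[-1.68,-0.76,0],[-2.36,-0.8,0],[-3.04,-0.76,0],[-3.68,-0.6,0],[-4.3,-0.32,0],[-4.88,0.08,0],[-5.36,0.52,0],[-5.36,0.52,0]],"delta_rot":[[0,0,0],[0,0,0],[0,0,0],[0,0,0],[0,0,0],[0,0,0],[0,0,0],[0,0,0],[0,0,0],[0,0,0],[0,0,0]]}' && python3 -m pendant '{"translation":[[-0.16,0.16,0],[-0.32,0.36,0],[-0.45,0.6,0],[-0.56,0.82,0],[-0.62,1,0],[-0.66,1.2,0],[-0.68,1.3,0],[-0.68,1.3,0]],"delta_rot":[[0,0,0],[0,0,0],[0,0,0],[0,0,0],[0,0,0],[0,0,0],[0,0,0],[0,0,0]]}'; python3 s.py; ls -t pics|head -1
```

```text
clock: 22.78
tcp_pos: [0.5481, 0.114, 0.0102]
orientation: [-2.001, -2.421, 0.0]
contact_force: [1.2, 0.8, 0.2]
grip_width: -0.0001
gripper_force: 0.0
clock: 23.78
tcp_pos: [0.5322, 0.1444, 0.0101]
orientation: [2.005, 2.418, -0.001]
contact_force: [-0.6, -0.8, 0.5]
grip_width: -0.0006
gripper_force: 0.7
tcp s,y -143.06144782777812 1.8659884246862009 [0.53221713 0.14444819 0.01009593] F along -0.7013745211942284 [-0.64421313 -0.83277855  0.5021065 ]
66668 [521.9 207.1] [92.  77.1] 10.7 [[470, 236], [484, 161], [574, 178], [560, 254]] s range [-116.99341545  -41.78294257]
2041 [620.1 177.5] [18.5 19.2] 19.6 [[608, 183], [615, 165], [632, 172], [626, 190]] s range [-135.06301836 -117.24481355]
894 [509.1 156.3] [12.4 12.3] 37.0 [[500, 157], [508, 148], [518, 155], [510, 165]] s range [-133.14349291 -121.11535133]
753 [531.6 144.5] [13.1 23. ] 9.8 [[523, 155], [527, 132], [540, 134], [536, 157]] s range [-153.5579202  -131.43164171]
2377.png
```

```bash
python3 -m pendant '{"translation":[[-0.02,0.1,0],[-0.04,0.2,0],[-0.06,0.3,0],[-0.06,0.3,0],[-0.06,0.3,0]],"delta_rot":[[0,0,0],[0,0,0],[0,0,0],[0,0,0],[0,0,0]]}'
```

```text
clock: 24.45
tcp_pos: [0.5321, 0.1447, 0.0101]
orientation: [2.008, 2.408, -0.012]
contact_force: [3.2, -18.0, 7.7]
grip_width: -0.0002
gripper_force: 8.7
```

The bar is at its stop, since a 7.5 mm command moved it only 0.3 mm and met 18 N. Next I'll back off and check.

```bash
python3 -m pendant '{"translation":[[0.1,-0.5,0],[0.2,-1.2,0],[0.4,-2.2,0],[0.4,-2.2,2],[0.4,-3,4],[0.4,-5,5],[0.4,-7,5],[0.4,-8,5],[0.4,-8,5]],"delta_rot":[[0,0,0],[0,0,0],[0,0,0],[0,0,0],[0,0,0],[0,0,0],[0,0,0],[0,0,0],[0,0,0]]}'; python3 - <<'E'
from m import *
p,d=grab_frame('side');cv2.imwrite('pics/end.png',cv2.resize(p[...,::-1][80:400,100:460],None,fx=1.8,fy=1.8))
n='side';P=cloud(n,d);Z=P[...,2];u=np.array([-.182,.983])
for Q in comps(P,(d>0)&(Z>.041)&(Z<.07)&(P[...,1]<.3)&(P[...,1]>-.5)&(P[...,0]>.4)&(P[...,0]<.7),25):
    W=Q[:,:2]*1000-[508,285.5];print(len(Q),*rect(Q),'s',np.percentile(W@u,[1,99]))
E
```

```text
clock: 25.58
tcp_pos: [0.5405, -0.0504, 0.1349]
orientation: [2.01, 2.414, -0.001]
contact_force: [-0.1, -0.8, -0.4]
grip_width: 0.0
gripper_force: 0.0
1582 [502.4 224.6] [153.3 152.2] 1.3 [[424, 299], [427, 147], [581, 150], [577, 302]] s [-123.08975121   11.34108184]
832 [ 633.4 -316.8] [60.2 59.3] 68.2 [[595, -334], [650, -356], [672, -300], [617, -278]] s [-643.88049824 -587.39175718]
947 [ 545.8 -362.4] [60.3 60. ] 71.4 [[508, -381], [565, -400], [584, -343], [527, -324]] s [-673.15885919 -615.6512262 ]
934 [ 465.5 -339.6] [61.2 61.8] 33.7 [[423, -331], [457, -382], [508, -348], [474, -297]] s [-636.42757897 -577.34578661]
```

View pics/end.png

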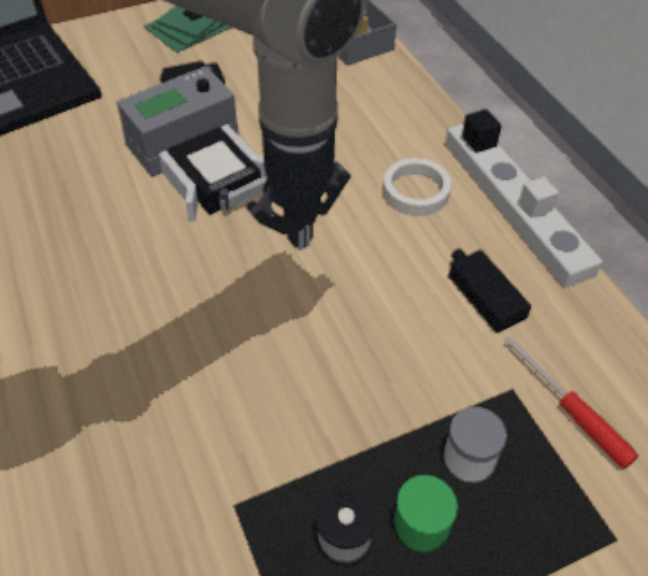

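The pack is seated between the rails (215,165), the bar is across behind it (240,190), and all three pots stand upright on the mat. The bystanders haven't moved.

```bash
python3 -c "from bench import *;print(hand_in())"
```

```text
the job is handed in; nothing more can be done
None
```

I handed the job in at about 26 s: the pack is pushed home to a solid stop in the socket, the bar is shut against its stop behind it, the tub stands upright on the mat between the other two pots, and the tape roll, adapter and mouse were left alone.

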